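# Lock a lens onto the plan-copying camera without forcing it

### The arm

A 7-joint arm with a two-finger parallel gripper is mounted at the origin on a cart in front of the work surface, level with it; the furniture and walls round the work are solid. World frame = base frame: x ahead of the robot, y to its left, z up, the work surface at z = 0. Lengths are in m, angles in rad, forces in N, time in s.
With the tool pointing down it reaches from about 0.35 to 0.9 m from the base axis. Payload 8.1 kg.
Tool frame: the origin (TCP) lies midway between the tips of the shut fingers; the grasp point (between the pads) lies 19 mm behind it; z points along the fingers, y is the line along which they close (so a half turn about z gives the same grasp; the last joint's range is limited). The gripper opens to 92 mm and grips with 3 to 60 N. Pads are 19 mm wide; open, the fingers measure 130 mm over their backs; the gripper's body (75 mm by 190 mm) begins 47 mm behind the grasp point.
Start: joints at [1.03, 0.434, 0.025, 1.573, -0.012, 1.134, -0.075], TCP at [0.265, -0.566, 0.227] pointing down, gripper open.
Joint ranges: [-2.62, 2.62], [-0.44, 2.09], [-1.27, 1.32], [0.08, 2.57], [-1.32, 4.46], [0.12, 2], [-2.74, 2.74]. Speed limits (rad/s): [2.22, 2.22, 3.01, 3.01, 3.14, 3.14, 3.14].

### API

Orientations are given as a rotation vector (axis times angle).
In Python, from cell import observe, get_image, camera_model, sign_off, recognise, silhouettes gives the robot as it stands.
- The arm moves only by the tool apply_moves, never from a script. Its argument "motion" is a list of rows, each an object of numbers: "x", "y", "z": the shift along the world's x, y, z in cm; "yaw": the turn about the world's z in degrees; "hand": the opening, from -1 (shut) to 1 (fully open), so that 0 is half open. In form: [{"x": .., "y": .., "z": .., "yaw": .., "hand": ..}, ...]. A call has 1 to 10 rows; each row is the pose to reach, as a shift and turn from the pose commanded when the call began; what a row does not reach only later rows make up. A row lasts 1/8 s, in which the tool goes at most 62.5 mm and 10.7 degrees, less where a joint would pass 70% of its speed; a pose out of reach is approached as far as the arm can. A call with a gripper value outside its range is refused whole. The fingers move at their own pace and stop on an object; "newtons" is the grip in N (left out, the last holds). Time passes only in rows, so rows that repeat a pose let the fingers close. It gives the time, the measured TCP pose, the force, the opening and the grip force at its end, in the units of the state.
- observe(): the state, without advancing time (a new reading comes with each control period).
- get_image(name): name is "scene" or "top" or "wrist"; returns the picture (420x560x3 uint8, blue, green, red); there is no depth.
- camera_model(name): a dict with "camera_matrix" (3x3 intrinsics, pixels), "T" (4x4, takes a point from camera to world coordinates). Camera axes: x right, y up, looking along -z (the intrinsics and any distortion apply to the point x, -y, -z); pixel columns grow to the right and rows downward; lengths in m; the calibration is good to about 2 mm. The wrist camera is an equidistant fisheye: a pixel r from the principal point sees the ray r / f radians off the axis. A picture is of the moment at which its call begins: read the wrist's pose just before it. camera_model takes no time and is no camera call; for the wrist camera it gives the pose at the moment of the call.
- sign_off(): hands the job in; it is judged then, once.
Trained networks look in the newest picture that a camera, given by its name, has taken for a name from the list of things; names that differ only in an ending like _2 or _b are one class to them, and where a whole thing is asked for, a point or a joint stands for the part that bears it (a point fixed in the world has none). Each returns a list of dicts, best first, with "p" (0 to 1); they miss things now and then, are a little off and sometimes report something else, mostly with a low value. They report only what shows in the picture. A call takes as long as a camera call. They do not tell look-alikes from the thing itself.
- recognise(query, camera): "rect" ([left, top, right, bottom] in pixels, round what is visible of it).
- silhouettes(query, camera): "mask" (420x560 bool, what is visible of it) and "rect" ([left, top, right, bottom] in pixels, round what is visible of it).
The state is a dict: "clock": time; "joints": joint angles; "dq": joint speeds; "joint_efforts": joint torques, N m; "position": TCP position; "ee_rot": TCP orientation; "force": force on the tool from outside, world axes, zero at the start; "ft_torque": the same for the moment, N m; "width": opening from 0.0 (shut) to 1.0 (fully open); "gripper_force": force on a finger pad.
Only numpy, scipy, OpenCV 4.12 (cv2) and the standard library are available. Lean on these libraries where they do the work, as an engineer would, in place of code of your own. Each camera call takes 0.05 s, during which the arm holds its last target. There are 200 camera calls.

### The job

Fit the loose lens to the camera that lies on its back in the cradle: set it into the mount with its lugs over the slots, press it down against the spring and twist it clockwise (seen from above) a quarter turn until its lugs spring up into their locking pockets, then let go of it. The mount is delicate: never let anything push on the camera with more than 25 N, whether pressing down or twisting against the slot walls or the stop, do not tip the lens over, and leave the things standing around where they are.

Things in the scene. Friction and masses are not known exactly. Their poses are not given: they have to be found in the camera images.
- lens: Black round lens, 64 mm tall, 0.16 to 0.25 kg, standing upright on its steel rear end. Origin: centre of its underside, z up along the lens. The lower end is a steel spigot, 32 mm in diameter with a rounded edge, up to 19.5 mm; the barrel above it, 54 mm in diameter, is the part to grip.
- lens_lugs (a point): On the lens's axis, 10 mm above its underside, in the middle of the two opposite bayonet lugs, which point along this point's +x and -x: a steel bar 44 mm tip to tip, 10 mm wide, 4 mm thick (8 to 12 mm above the underside). A red stripe low on the barrel and one on the front rim stand over each lug. The lugs are alike: either may enter either slot.
- mount (a point): Centre of the top face of the camera's round steel mount, 61 mm in diameter, about 74 mm above the work surface; z up, x and y as the camera's. Depths below are from this face. Lens underside at 8 mm: lugs rest on the flange if not over the slots. Past 17 mm: lugs are under the flange and the lens can turn clockwise. 19.5 mm: barrel meets the mount. Flange 5 mm thick.
- camera: Black camera, 150 mm (y) by 100 mm (x) by 50 mm, on its back, mount up in its middle. Throat 36 mm in diameter with two opposite slots, 13.5 mm wide, out to 24.5 mm from the centre, a red dot outside each. The line through the slots lies within 0.40 rad, either way, of the camera's x axis; its exact angle is not reported: see it or feel for it. It does not turn in use.
- cradle: Aluminium cradle under the camera, 128 x 178 x 8 mm, fixed to the table; origin centre of its underside, x and y as the camera's. The camera is held sideways but sits on springs: past about 2.5 N it sinks 1 mm for each 3 N pressed down, 8.5 mm at most. In the 25 N limit the pushes of both lugs add up, so a twist of about 0.25 N m against the walls or the stop reaches it.
- plunger: Round brass spring plunger in the throat, 25 mm in diameter; origin: centre of its top, 6 mm below the mount's top when free. It moves straight down and pushes the lens's underside up with about 2 N at first and 0.6 N more for each mm (about 9 N when the lens can turn).
- locked_seat (a point): On the mount's axis, 14.5 mm below its top: where the centre of the lens's underside stands when locked, the barrel 5 mm clear of the mount. The lugs are then in pockets in the flange's underside, 17 mm wide, 2.5 mm deep, 90 degrees clockwise of the slots; a stop at about 99 degrees ends the turn. The plunger holds the lens up in them.
- glue_stick: Bystander: upright white and orange glue stick, 26 mm in diameter, 90 mm tall. Origin: centre of its underside.
- ink_bottle: Bystander: black ink bottle with a pale label, 46 mm in diameter, 64 mm tall. Origin: centre of its underside.
- loupe: Bystander: black round magnifier, 43 mm in diameter, 36 mm tall. Origin: centre of its underside.
Mind the look-alikes: they are no part of the job. Leave any purple or yellow look-alike of the lens alone.

How it is judged:
At the end, for the whole second after the job is handed in: The lens is upright (within 4 degrees) and at rest in the mount, centred within 4 mm, with its lugs up in the locking pockets: its underside 13 to 16 mm below the mount's top with nobody holding it (unlocked it rises to about 8 mm or less; short of the pockets it stays at about 17 mm) (z of lens in the frame of mount between -0.016 and -0.013 m and horizontal distance between lens and mount below 0.004 m and angle between lens's own z axis and vertical below 0.07 rad and linear speed of lens below 0.02 m/s and angular speed of lens below 0.2 rad/s); the robot touches nothing.
It fails at once if something presses on the camera or its mount with more than 25 N (contact force between anything else and camera above 25 N).
It fails at once if the lens is tipped over (more than 30 degrees) (angle between lens's own z axis and vertical above 0.52 rad).
It fails at once if the glue stick, ink bottle or loupe is moved more than 30 mm (distance of any of glue_stick, ink_bottle, loupe from where it was at the start of the episode above 0.03 m).
It also fails if it takes over 72 s, if anything falls off the work surface, if the arm or the gripper's body presses on something with over 40 N, if the wrist force passes 120 N, or if a joint passes its speed limit or range.

## Working session

There is one attempt and no reset: what is moved stays moved. The work goes in short steps, Python scripts to look and compute and a tool call to move; the robot and the scene stay as the last step left them, time stands still between calls to the robot, and variables do not carry over. Pictures are saved under pics/ and viewed, at most 10 in all, crops included, and the job is handed in when it is done.

Besides the shell and the picture viewer there is one more tool, called after "Emit:" by a JSON object that holds its "api" and its "payload". apply_moves: Moves the arm, as the interface text tells. Its arguments: {"type":"object","properties":{"motion":{"type":"array","items":{"type":"object","properties":{"x":{"type":"number"},"y":{"type":"number"},"z":{"type":"number"},"yaw":{"type":"number"},"hand":{"type":"number"}}}},"newtons":{"type":"number"}},"required":["motion"]}

```bash
mkdir -p pics
python3 - <<'E'
from cell import *
import cv2,numpy as np
o=observe();print({k:np.round(v,3) for k,v in o.items()})
a=get_image("scene");b=get_image("top");w=get_image("wrist")
cv2.imwrite("pics/s.png",a);cv2.imwrite("pics/t.png",b);cv2.imwrite("pics/w.png",w)
for c in("scene","top","wrist"):
  m=camera_model(c);print(c,np.round(m["camera_matrix"],1).tolist(),np.round(m["T"],3).tolist(),[k for k in m])
  for q in("lens","mount","camera"):
    print(q,[(np.round(d["rect"]).tolist(),round(d["p"],2)) for d in recognise(q,c)[:5]])
E
```

```text
{'clock': np.float64(0.0), 'joints': array([ 1.03 ,  0.435,  0.025,  1.574, -0.012,  1.134, -0.075]), 'dq': array([-0.   ,  0.   , -0.   , -0.001, -0.   , -0.001,  0.002]), 'joint_efforts': array([-0.0000e+00, -6.6784e+01,  9.8500e-01, -3.1446e+01, -6.0000e-02,
        4.3000e-02,  0.0000e+00]), 'position': array([ 0.265, -0.566,  0.226]), 'ee_rot': array([-3.065e+00, -6.820e-01,  1.000e-03]), 'force': array([0.371, 0.085, 0.024]), 'ft_torque': array([-0.007, -0.07 , -0.059]), 'gripper_force': np.float64(0.0), 'width': np.float64(1.002)}
scene [[437.8, 0.0, 281.9], [0.0, 437.8, 210.9], [0.0, 0.0, 1.0]] [[-0.791, 0.323, -0.52, 0.119], [-0.612, -0.392, 0.687, 0.707], [0.018, 0.861, 0.508, 0.568], [0.0, 0.0, 0.0, 1.0]] ['camera_matrix', 'T']
lens [([296.0, 274.0, 329.0, 316.0], 0.94), ([265.0, 246.0, 294.0, 283.0], 0.9), ([230.0, 272.0, 261.0, 311.0], 0.63)]
mount [([335.0, 179.0, 404.0, 226.0], 0.87)]
camera [([336.0, 178.0, 404.0, 227.0], 0.74)]
top [[521.0, 0.0, 281.0], [0.0, 521.0, 203.1], [0.0, 0.0, 1.0]] [[-0.337, 0.888, -0.312, 0.208], [-0.942, -0.319, 0.107, 0.18], [-0.005, 0.33, 0.944, 1.238], [0.0, 0.0, 0.0, 1.0]] ['camera_matrix', 'T']
lens [([188.0, 243.0, 216.0, 272.0], 0.98), ([268.0, 220.0, 288.0, 244.0], 0.79), ([234.0, 277.0, 260.0, 301.0], 0.68), ([232.0, 230.0, 255.0, 254.0], 0.56)]
mount [([345.0, 175.0, 413.0, 228.0], 0.96), ([373.0, 196.0, 385.0, 205.0], 0.39)]
camera [([343.0, 176.0, 413.0, 232.0], 0.58), ([214.0, 178.0, 228.0, 200.0], 0.21)]
wrist [[325.2, 0.0, 272.8], [0.0, 325.2, 209.7], [0.0, 0.0, 1.0]] [[0.423, 0.869, 0.256, 0.335], [-0.906, 0.406, 0.12, -0.533], [0.0, -0.283, 0.959, 0.384], [0.0, 0.0, 0.0, 1.0]] ['camera_matrix', 'T']
lens []
mount []
camera []
```

Run:
```python
import cv2,numpy as np
a=cv2.imread("pics/s.png")[150:350,200:430];b=cv2.imread("pics/t.png")[150:330,170:430]
cv2.imwrite("pics/c1.png",cv2.resize(b,None,fx=3,fy=3,interpolation=2));cv2.imwrite("pics/c2.png",cv2.resize(a,(690,600),interpolation=2))
```

```text
(no output)
```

View pics/c1.png

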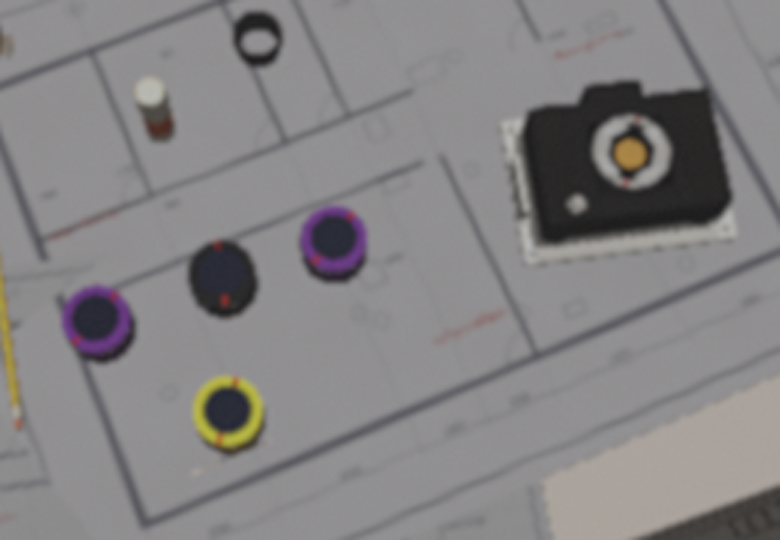

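View pics/c2.png

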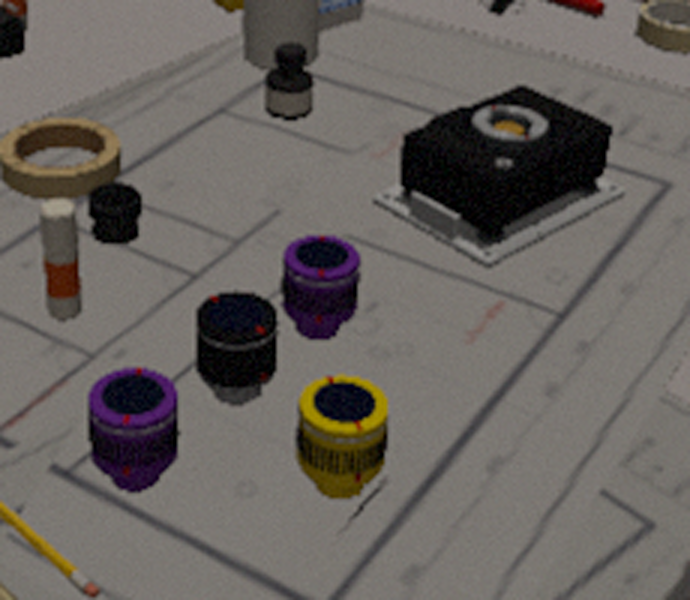

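The pictures show four lens-like things. In top pixels: purple (202,258), black (244,242), purple (281,231) and yellow (247,288). The loupe is at (257,163). I choose the black one with the steel spigot. The mount is at top (380,201) and scene (370,191).

```bash
cat > h.py <<'E'
from cell import *
import cv2,numpy as np
def ray(c,p,m=None):
    m=m or camera_model(c);K=m["camera_matrix"];T=np.array(m["T"])
    u=(np.array(p)-[K[0][2],K[1][2]])/K[0][0]
    if c=="wrist":
        t=np.linalg.norm(u)+1e-9;d=np.array([u[0]/t*np.sin(t),-u[1]/t*np.sin(t),-np.cos(t)])
    else: d=np.array([u[0],-u[1],-1.])
    d=T[:3,:3]@d;return T[:3,3],d/np.linalg.norm(d)
def tri(rs):
    A=sum(np.eye(3)-np.outer(d,d) for o,d in rs);b=sum((np.eye(3)-np.outer(d,d))@o for o,d in rs)
    return np.linalg.solve(A,b)
def atz(r,z): return r[0]+r[1]*(z-r[0][2])/r[1][2]
E
python3 - <<'E'
from h import *
S=lambda p:ray("scene",(p[0]/3+200,p[1]/3+150));T=lambda p:ray("top",(p[0]/3+170,p[1]/3+150))
print("lens",tri([S((236,322)),T((222,275))]),"mount",tri([S((510,124)),T((631,152))]))
for p in[(217,246),(225,300)]:print("lens stripe",atz(T(p),.064))
for p in[(638,118),(625,184)]:print("dot",atz(T(p),.074))
for n,p in dict(pur1=(97,320),pur2=(334,237),yel=(228,410)).items():print(n,atz(T(p),.064))
for p in [(523,110),(710,90),(540,240),(728,205)]:print("cam corner",atz(T(p),.058))
o=observe();R=cv2.Rodrigues(o["ee_rot"])[0];print(R.round(3))
E
```

```text
lens [0.53753376 0.16038196 0.05743964] mount [ 0.5189489  -0.17557907  0.0720014 ]
lens stripe [0.55892919 0.15667421 0.064     ]
lens stripe [0.51572507 0.16444359 0.064     ]
dot [ 0.54317326 -0.19148364  0.074     ]
dot [ 0.49576275 -0.15994558  0.074     ]
pur1 [0.53399169 0.26202795 0.064     ]
pur2 [0.53493559 0.06825714 0.064     ]
yel [0.43416198 0.18915259 0.064     ]
cam corner [ 0.58555615 -0.11200499  0.058     ]
cam corner [ 0.55036812 -0.26112458  0.058     ]
cam corner [ 0.4796377  -0.08363381  0.058     ]
cam corner [ 0.45610956 -0.23425193  0.058     ]
[[ 0.906  0.424 -0.   ]
 [ 0.424 -0.906 -0.   ]
 [-0.     0.    -1.   ]]
```

Emit:
{"api": "apply_moves", "payload": {"motion": [{"x":6,"y":6,"yaw":8},{"x":10,"y":12,"yaw":16},{"x":14,"y":18,"yaw":24},{"x":18,"y":24,"yaw":32},{"x":22,"y":30,"yaw":40},{"x":25,"y":36,"yaw":47},{"x":25,"y":39,"yaw":47},{"x":25,"y":39,"yaw":47},{"x":25,"y":39,"yaw":47}]}}

```text
schema error: expected keys x, y, z, yaw, hand
```

Run:
```python
from h import *
o=observe();print(o["clock"],o["position"],o["joints"].round(2),np.abs(o["dq"]).max());R=cv2.Rodrigues(o["ee_rot"])[0];print(R.round(3))
m=camera_model("wrist");np.savez("m1",K=m["camera_matrix"],T=m["T"])
w=get_image("wrist");cv2.imwrite("pics/w1.png",w)
T=lambda p:ray("top",(p[0]/3+170,p[1]/3+150))
print("glue",atz(T((150,92)),.09),"loupe",atz(T((258,38)),.036))
for q in("mount","plunger","lens"):
    print(q,[(np.round(d["rect"]).tolist(),round(d["p"],2)) for d in recognise(q,"wrist")[:4]])
for n,P in dict(mount=(.519,-.1756,.074)).items():
    v=np.linalg.inv(m["T"])@[*P,1];t=np.arctan2(np.hypot(v[0],v[1]),-v[2]);u=np.array([v[0],-v[1]])/np.hypot(v[0],v[1])*t*m["camera_matrix"][0][0];print(n,u+np.array(m["camera_matrix"])[:2,2])
r=[d["rect"] for d in recognise("mount","wrist")][:1]
x,y=(int((r[0][0]+r[0][2])/2),int((r[0][1]+r[0][3])/2)) if r else (273,210)
x=max(x,75);y=max(y,60);print(x-75,y-60)
cv2.imwrite("pics/w1c.png",cv2.resize(w[y-60:y+60,x-75:x+75],None,fx=5,fy=5,interpolation=2))
```

```text
0.6 [ 0.26492576 -0.56607969  0.22675592] [ 1.03  0.43  0.02  1.57 -0.01  1.13 -0.08] 0.0012619996969506387
[[ 0.906  0.424 -0.   ]
 [ 0.424 -0.906 -0.   ]
 [-0.     0.    -1.   ]]
glue [0.68916431 0.16736598 0.09      ] loupe [0.72759059 0.06702442 0.036     ]
mount []
plunger []
lens []
mount [  74.38451517 -107.03689087]
198 150
```

Emit:
{"api": "apply_moves", "payload": {"motion": [{"x":6,"y":6,"z":0,"yaw":8,"hand":1},{"x":10,"y":12,"z":0,"yaw":16,"hand":1},{"x":14,"y":18,"z":0,"yaw":24,"hand":1},{"x":18,"y":24,"z":0,"yaw":32,"hand":1},{"x":22,"y":30,"z":0,"yaw":40,"hand":1},{"x":25,"y":36,"z":0,"yaw":47,"hand":1},{"x":25,"y":39,"z":0,"yaw":47,"hand":1},{"x":25,"y":39,"z":0,"yaw":47,"hand":1},{"x":25,"y":39,"z":0,"yaw":47,"hand":1}]}}

```text
clock: 1.98
position: [0.516, -0.1729, 0.227]
ee_rot: [-2.535, -1.855, -0.002]
force: [-0.2, -0.5, -0.4]
width: 0.999
gripper_force: 0.0
```

```bash
cat > look.py <<'E'
from h import *
import sys
q,P,out=sys.argv[1],eval(sys.argv[2]),sys.argv[3]
o=observe();print(o["clock"],o["position"].round(4),o["joints"].round(2),np.abs(o["dq"]).max().round(4));R=cv2.Rodrigues(o["ee_rot"])[0];print("close heading",np.degrees(np.arctan2(R[1,1],R[0,1])))
m=camera_model("wrist");np.savez(out,K=m["camera_matrix"],T=m["T"])
w=get_image("wrist");cv2.imwrite(f"pics/{out}.png",w)
print(q,[(np.round(d["rect"]).tolist(),round(d["p"],2)) for d in recognise(q,"wrist")[:4]])
v=np.linalg.inv(m["T"])@[*P,1];t=np.arctan2(np.hypot(v[0],v[1]),-v[2]);u=np.array([v[0],-v[1]])/np.hypot(v[0],v[1])*t*m["camera_matrix"][0][0]+np.array(m["camera_matrix"])[:2,2]
x,y=np.clip(u.astype(int),[75,60],[485,360]);print("expected",u,"crop origin",x-75,y-60)
cv2.imwrite(f"pics/{out}c.png",cv2.resize(w[y-60:y+60,x-75:x+75],None,fx=5,fy=5,interpolation=2))
E
python3 look.py mount "(.519,-.1756,.074)" w1
```

```text
1.975 [ 0.516  -0.1729  0.227 ] [ 0.47  0.33 -0.32  1.75  0.11  1.08 -0.19] 0.0542
close heading -17.626577107255038
mount [([220.0, 117.0, 344.0, 264.0], 0.96)]
expected [275.7647678  197.42154054] crop origin 200 137
```

View pics/w1c.png

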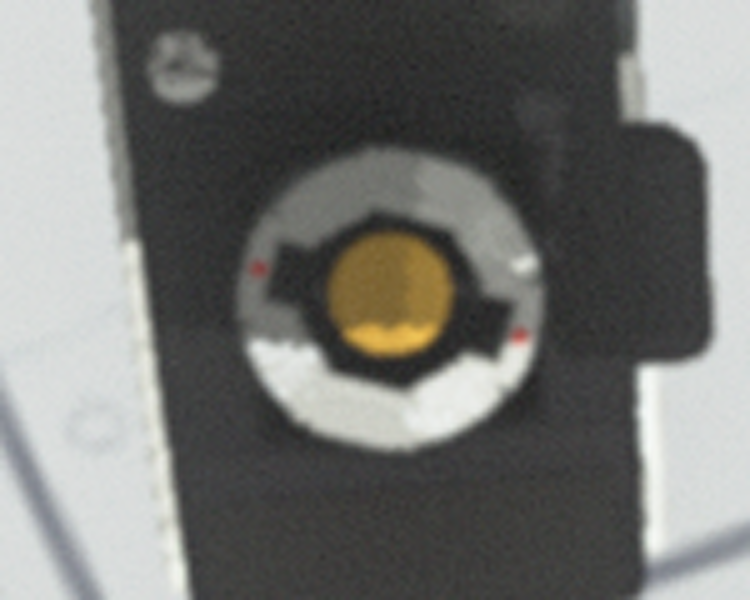

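The mount is clear in the close view: centre at crop (391,299), dots at (258,269) and (519,336), slots along the line of the dots.

Run:
```python
from h import *
z=np.load("m1.npz") if 0 else np.load("w1.npz");m=dict(camera_matrix=z["K"],T=z["T"])
g=lambda p:ray("wrist",(p[0]/5+200,p[1]/5+137),m)
a,b,c=[atz(g(p),.074) for p in[(258,269),(519,336),(391,299)]]
print(a,b,c,(a+b)/2,np.linalg.norm(a-b),np.degrees(np.arctan2(*(a-b)[[1,0]])))
T=lambda p:ray("top",(p[0]/3+170,p[1]/3+150))
S=lambda p:ray("scene",(p[0]/3+200,p[1]/3+150))
print(tri([g((391,299)),T((631,152)),S((510,124))]))
```

```text
[ 0.49842165 -0.16198732  0.074     ] [ 0.54349006 -0.1906553   0.074     ] [ 0.52147696 -0.17572477  0.074     ] [ 0.52095586 -0.17632131  0.074     ] 0.053413617442846735 147.53959837626488
[ 0.52006951 -0.17650437  0.07082529]
```

Emit:
{"api": "apply_moves", "payload": {"motion": [{"x":0,"y":6,"z":0,"yaw":6,"hand":1},{"x":0,"y":10,"z":0,"yaw":10,"hand":1},{"x":0,"y":10,"z":0,"yaw":10,"hand":1},{"x":0,"y":10,"z":0,"yaw":10,"hand":1}]}}

```text
clock: 2.58
position: [0.5148, -0.0781, 0.2267]
ee_rot: [2.372, 2.059, -0.001]
force: [0.5, -0.6, -0.6]
width: 1.003
gripper_force: 0.0
```

```bash
python3 look.py mount "(.519,-.1756,.074)" w2
```

```text
2.575 [ 0.5148 -0.0781  0.2267] [ 0.36  0.3  -0.39  1.8   0.13  1.07 -0.22] 0.0131
close heading -8.084863208890377
mount [([244.0, 201.0, 353.0, 331.0], 0.85)]
expected [288.60524677 281.55476911] crop origin 213 221
```

Emit:
{"api": "apply_moves", "payload": {"motion": [{"x":1,"y":6,"z":0,"yaw":8,"hand":1},{"x":2,"y":12,"z":0,"yaw":16,"hand":1},{"x":2,"y":18,"z":0,"yaw":20,"hand":1},{"x":2,"y":23,"z":0,"yaw":20,"hand":1},{"x":2,"y":23,"z":0,"yaw":20,"hand":1},{"x":2,"y":23,"z":0,"yaw":20,"hand":1}]}}

```text
clock: 3.42
position: [0.5354, 0.1523, 0.2264]
ee_rot: [1.977, 2.441, -0.002]
force: [0.8, -0.6, 0.1]
width: 1.001
gripper_force: 0.0
```

```bash
python3 look.py lens "(.5375,.160,.064)" w3; python3 -c "
import cv2,numpy as np
cv2.imwrite('pics/b.png',np.hstack([cv2.resize(cv2.imread(f'pics/w{i}c.png'),(400,320)) for i in (2,3)]))"
```

```text
3.425 [0.5354 0.1523 0.2264] [ 0.02  0.38 -0.53  1.71  0.21  1.11 -0.37] 0.0221
close heading 11.971855068267807
lens [([267.0, 60.0, 322.0, 110.0], 0.82), ([251.0, 156.0, 304.0, 213.0], 0.8), ([159.0, 111.0, 216.0, 165.0], 0.56), ([236.0, 228.0, 280.0, 285.0], 0.55)]
expected [275.58406349 185.91046729] crop origin 200 125
```

View pics/b.png

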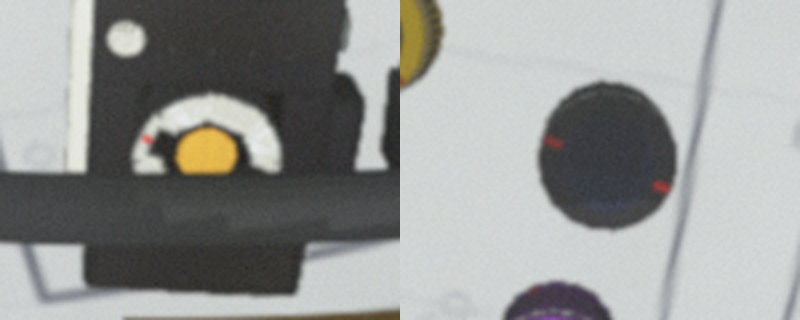

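Run:
```python
from h import *
def M(n):
    z=np.load(n+".npz");return dict(camera_matrix=z["K"],T=z["T"])
m1,m2,m3=map(M,("w1","w2","w3"));k=150/400
print("plunger",tri([ray("wrist",(391/5+200,293/5+137),m1),ray("wrist",(207*k+213,153*k+221),m2)]))
g=lambda x,y:ray("wrist",(x*k+200,y*k+125),m3)
a,b,c=[atz(g(*p),.064) for p in[(153,143),(262,187),(208,155.5)]]
print(a,b,c,(a+b)/2,np.linalg.norm(a-b),np.degrees(np.arctan2(*(a-b)[[1,0]])))
T=ray("top",(222/3+170,275/3+150));S=ray("scene",(236/3+200,322/3+150))
print(tri([g(207.5,160),T,S]),tri([g(207.5,160),S]))
print(m3["T"][:3,3])
```

```text
plunger [ 0.5214361  -0.17654045  0.06573609]
[0.51808603 0.16355715 0.064     ] [0.56201992 0.15544738 0.064     ] [0.53931591 0.16311926 0.064     ] [0.54005297 0.15950227 0.064     ] 0.044676116379361384 169.54146992945311
[0.53871267 0.15985565 0.05635919] [0.53951556 0.15929118 0.05592711]
[0.52057807 0.22770829 0.38408694]
```

Emit:
{"api": "apply_moves", "payload": {"motion": [{"x":0.4,"y":0.6,"z":-5,"yaw":0,"hand":1},{"x":0.4,"y":0.6,"z":-10,"yaw":0,"hand":1},{"x":0.4,"y":0.6,"z":-15,"yaw":0,"hand":1},{"x":0.4,"y":0.6,"z":-18,"yaw":0,"hand":1},{"x":0.4,"y":0.6,"z":-19.8,"yaw":0,"hand":1},{"x":0.4,"y":0.6,"z":-19.8,"yaw":0,"hand":1}]}}

```text
clock: 4.28
position: [0.5388, 0.1588, 0.0281]
ee_rot: [-1.977, -2.441, 0.002]
force: [-0.5, -0.1, 1.7]
width: 1.002
gripper_force: 0.0
```

```bash
python3 look.py lens "(.5395,.160,.064)" w4
```

```text
4.275 [0.5388 0.1588 0.0281] [-0.07  0.62 -0.44  1.9   0.38  0.71 -0.52] 0.0347
close heading 12.005320852514929
lens [([24.0, 122.0, 146.0, 243.0], 0.93), ([214.0, 212.0, 334.0, 340.0], 0.83), ([247.0, 0.0, 393.0, 120.0], 0.59), ([226.0, 337.0, 255.0, 347.0], 0.52)]
expected [272.64272286 297.32311601] crop origin 197 237
```

View pics/w4c.png

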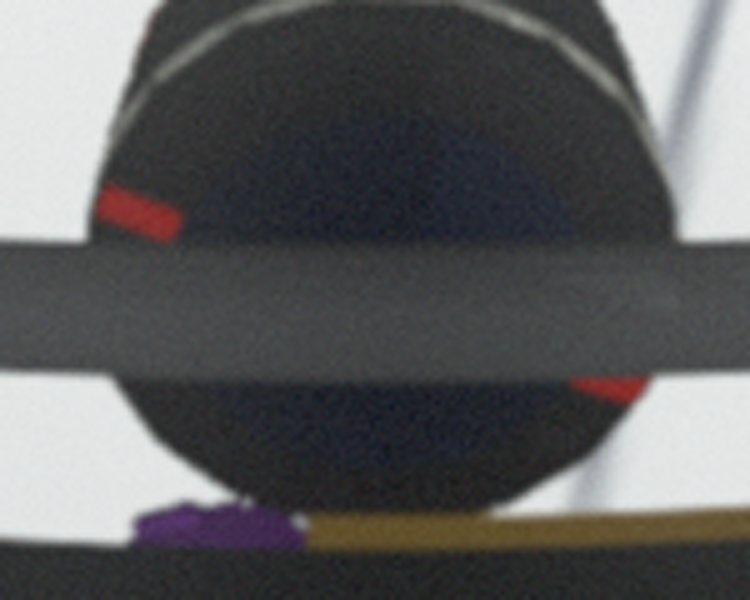

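Run:
```python
from h import *
from scipy.optimize import least_squares
z=np.load("w4.npz");m=dict(camera_matrix=z["K"],T=z["T"])
g=lambda x,y:atz(ray("wrist",(x/5+197,y/5+237),m),.064)[:2]
P=np.array([g(*p) for p in[(97,205),(645,398),(395,515),(150,435),(590,455),(250,500),(500,500)]])
s=least_squares(lambda c:np.linalg.norm(P-c[:2],axis=1)-c[2],[.54,.16,.027]);print(s.x,s.fun.round(4))
c=s.x[:2];print([np.degrees(np.arctan2(*(g(*p)-c)[::-1])) for p in[(100,203),(140,214),(645,390)]], np.degrees(np.arctan2(*(g(140,214)-g(615,388))[::-1])))
```

```text
[0.53975373 0.16111052 0.02630803] [-0.0004  0.0003 -0.0009  0.0006  0.0002  0.0005 -0.0003]
[np.float64(172.65312965554293), np.float64(172.14513545883239), np.float64(-12.96772363507698)] 168.41785974832106
```

Emit:
{"api": "apply_moves", "payload": {"motion": [{"x":0.1,"y":0.1,"z":0,"yaw":0,"hand":0.4},{"x":0.1,"y":0.1,"z":0,"yaw":0,"hand":0.1},{"x":0.1,"y":0.1,"z":0,"yaw":0,"hand":-0.2},{"x":0.1,"y":0.1,"z":0,"yaw":0,"hand":-0.2},{"x":0.1,"y":0.1,"z":0,"yaw":0,"hand":-0.2},{"x":0.1,"y":0.1,"z":0,"yaw":0,"hand":-0.2}], "newtons": 20}}

```text
clock: 5.12
position: [0.5398, 0.1609, 0.0288]
ee_rot: [-1.975, -2.443, 0.0]
force: [-1.9, -0.3, 3.3]
width: 0.585
gripper_force: 20.0
```

```bash
python3 look.py lens "(.5395,.160,.064)" w5
```

```text
5.125 [0.5398 0.1609 0.0288] [-0.07  0.62 -0.44  1.89  0.38  0.71 -0.52] 0.0015
close heading 12.080963950336175
lens [([247.0, 1.0, 387.0, 126.0], 0.97), ([215.0, 216.0, 332.0, 341.0], 0.92), ([21.0, 126.0, 142.0, 244.0], 0.86)]
expected [269.4406379  299.88388073] crop origin 194 239
```

View pics/w5c.png

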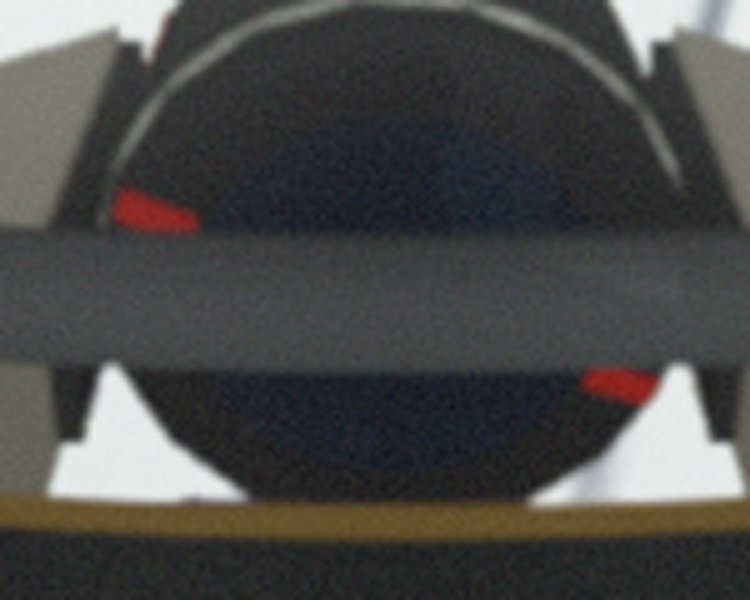

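The black lens is held between the pads. Its rim stripes are at crop (155,211) and (620,386).

Run:
```python
from h import *
from scipy.optimize import least_squares
z=np.load("w5.npz");m=dict(camera_matrix=z["K"],T=z["T"])
g=lambda x,y:atz(ray("wrist",(x/5+194,y/5+239),m),.064)[:2]
P=np.array([g(*p) for p in[(112,208),(660,388),(170,435),(600,455),(235,490),(530,500)]])
s=least_squares(lambda c:np.linalg.norm(P-c[:2],axis=1)-.027,[.54,.16]);print(s.x,s.fun.round(4))
c=s.x[:2];print(np.degrees(np.arctan2(*(g(112,208)-g(660,388))[::-1])),np.degrees(np.arctan2(*(g(155,211)-g(622,384))[::-1])),(g(112,208)+g(660,388))/2)
print(np.load("w5.npz")["T"][:3,:3].round(3))
```

```text
[0.54102317 0.16165045] [-0.001  -0.0006 -0.0003 -0.0005  0.0005  0.    ]
170.6327307517475 168.18002407651224 [0.54096934 0.16021866]
[[ 0.978 -0.2   -0.059]
 [ 0.209  0.938  0.277]
 [-0.    -0.283  0.959]]
```

Emit:
{"api": "apply_moves", "payload": {"motion": [{"x":0,"y":0,"z":5,"yaw":0,"hand":-0.2},{"x":0,"y":0,"z":11,"yaw":0,"hand":-0.2},{"x":-0.4,"y":-5,"z":11,"yaw":-4,"hand":-0.2},{"x":-0.7,"y":-11,"z":11,"yaw":-8,"hand":-0.2},{"x":-1,"y":-17,"z":11,"yaw":-12,"hand":-0.2},{"x":-1.3,"y":-23,"z":11,"yaw":-16,"hand":-0.2},{"x":-1.6,"y":-29,"z":11,"yaw":-20,"hand":-0.2},{"x":-1.95,"y":-33.7,"z":11,"yaw":-22.5,"hand":-0.2},{"x":-1.95,"y":-33.7,"z":11,"yaw":-22.5,"hand":-0.2},{"x":-1.95,"y":-33.7,"z":11,"yaw":-22.5,"hand":-0.2}]}}

```text
clock: 6.48
position: [0.5203, -0.1754, 0.1384]
ee_rot: [-2.413, -2.01, -0.0]
force: [0.5, 1.2, -1.6]
width: 0.583
gripper_force: 20.0
```

Emit:
{"api": "apply_moves", "payload": {"motion": [{"x":0,"y":0,"z":0,"yaw":0,"hand":-0.2},{"x":0,"y":0,"z":0,"yaw":0,"hand":-0.2},{"x":0,"y":0,"z":0,"yaw":0,"hand":-0.2}]}}

```text
clock: 6.85
position: [0.5206, -0.1754, 0.1388]
ee_rot: [2.413, 2.012, 0.0]
force: [-0.7, -0.3, -1.8]
width: 0.587
gripper_force: 20.0
```

```bash
python3 look.py mount "(.5205,-.1763,.08)" w6
python3 - <<'E'
from h import *
a=get_image("top")[150:250,320:440];b=get_image("scene")[120:240,310:430]
cv2.imwrite("pics/d.png",np.hstack([cv2.resize(a,(400,333),interpolation=2),cv2.resize(b,(400,333),interpolation=2)]))
o=observe();print(o["force"],o["ft_torque"])
E
```

```text
6.85 [ 0.5206 -0.1754  0.1388] [ 0.5   0.43 -0.36  1.84  0.19  0.9  -0.14] 0.0049
close heading -10.353525059641038
mount [([203.0, 119.0, 363.0, 251.0], 0.81), ([200.0, 101.0, 361.0, 248.0], 0.38)]
expected [271.79953481 228.90446829] crop origin 196 168
[-0.29812914  0.19961087 -1.37704862] [-0.05396996 -0.1073099   0.03279872]
```

View pics/d.png

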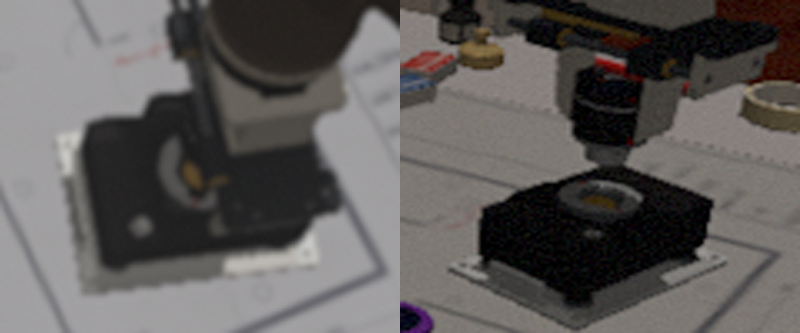

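Emit:
{"api": "apply_moves", "payload": {"motion": [{"x":0,"y":-0.1,"z":-2,"yaw":0,"hand":-0.2},{"x":0,"y":-0.1,"z":-3.5,"yaw":0,"hand":-0.2},{"x":0,"y":-0.1,"z":-4.2,"yaw":0,"hand":-0.2},{"x":0,"y":-0.1,"z":-4.2,"yaw":0,"hand":-0.2},{"x":0,"y":-0.1,"z":-4.2,"yaw":0,"hand":-0.2}]}}

```text
clock: 7.68
position: [0.5208, -0.1771, 0.0972]
ee_rot: [2.414, 2.01, 0.001]
force: [-0.3, -0.4, -1.9]
width: 0.585
gripper_force: 20.0
```

Emit:
{"api": "apply_moves", "payload": {"motion": [{"x":0,"y":0,"z":-0.2,"yaw":0,"hand":-0.2},{"x":0,"y":0,"z":-0.4,"yaw":0,"hand":-0.2},{"x":0,"y":0,"z":-0.4,"yaw":0,"hand":-0.2}]}}

```text
clock: 8.05
position: [0.521, -0.1772, 0.093]
ee_rot: [2.413, 2.01, 0.001]
force: [-0.0, 0.0, 2.3]
width: 0.583
gripper_force: 20.0
```

Emit:
{"api": "apply_moves", "payload": {"motion": [{"x":0,"y":0,"z":-0.1,"yaw":0,"hand":-0.2},{"x":0,"y":0,"z":-0.2,"yaw":0,"hand":-0.2},{"x":0,"y":0,"z":-0.2,"yaw":0,"hand":-0.2}]}}

```text
clock: 8.43
position: [0.5209, -0.1771, 0.0909]
ee_rot: [2.413, 2.01, 0.001]
force: [1.5, -0.8, 3.1]
width: 0.585
gripper_force: 20.0
```

Emit:
{"api": "apply_moves", "payload": {"motion": [{"x":0,"y":0,"z":-0.1,"yaw":0,"hand":-0.2},{"x":0,"y":0,"z":-0.2,"yaw":0,"hand":-0.2},{"x":0,"y":0,"z":-0.2,"yaw":0,"hand":-0.2}]}}

```text
clock: 8.8
position: [0.5209, -0.1772, 0.0889]
ee_rot: [2.413, 2.01, 0.001]
force: [3.3, -0.8, 3.7]
width: 0.586
gripper_force: 20.0
```

Emit:
{"api": "apply_moves", "payload": {"motion": [{"x":0.1,"y":0,"z":0,"yaw":0,"hand":-0.2},{"x":0.1,"y":0,"z":-0.1,"yaw":0,"hand":-0.2},{"x":0.1,"y":0,"z":-0.2,"yaw":0,"hand":-0.2},{"x":0.1,"y":0,"z":-0.2,"yaw":0,"hand":-0.2},{"x":0.1,"y":0,"z":-0.2,"yaw":0,"hand":-0.2}]}}

```text
clock: 9.43
position: [0.521, -0.1771, 0.0866]
ee_rot: [-2.414, -2.01, 0.001]
force: [-0.6, -1.1, 4.5]
width: 0.581
gripper_force: 20.0
```

Emit:
{"api": "apply_moves", "payload": {"motion": [{"x":0,"y":0,"z":-0.1,"yaw":0,"hand":-0.2},{"x":0,"y":0,"z":-0.2,"yaw":0,"hand":-0.2},{"x":0,"y":0,"z":-0.2,"yaw":0,"hand":-0.2}]}}

```text
clock: 9.8
position: [0.521, -0.1772, 0.0847]
ee_rot: [-2.414, -2.01, 0.001]
force: [-1.2, -0.6, 6.3]
width: 0.585
gripper_force: 20.0
```

```bash
python3 -c "
from cell import *
o=observe();print(o['position'],o['force'],o['ft_torque'])"
```

```text
[ 0.52104422 -0.17716266  0.08465376] [-1.19613519 -0.56709366  6.31698613] [-0.25918372  0.13614524 -0.01310946]
```

Emit:
{"api": "apply_moves", "payload": {"motion": [{"x":0,"y":0,"z":-0.1,"yaw":0,"hand":-0.2},{"x":0,"y":0,"z":-0.1,"yaw":0,"hand":-0.2},{"x":0,"y":0,"z":-0.1,"yaw":0,"hand":-0.2}]}}

```text
clock: 10.18
position: [0.521, -0.1771, 0.0838]
ee_rot: [-2.414, -2.01, 0.001]
force: [-0.8, -0.5, 6.4]
width: 0.583
gripper_force: 20.0
```

Emit:
{"api": "apply_moves", "payload": {"motion": [{"x":0,"y":0,"z":-0.1,"yaw":0,"hand":-0.2},{"x":0,"y":0,"z":-0.1,"yaw":0,"hand":-0.2},{"x":0,"y":0,"z":-0.1,"yaw":0,"hand":-0.2}]}}

```text
clock: 10.55
position: [0.521, -0.1771, 0.0828]
ee_rot: [-2.414, -2.01, 0.001]
force: [-0.5, -1.2, 6.6]
width: 0.586
gripper_force: 20.0
```

Emit:
{"api": "apply_moves", "payload": {"motion": [{"x":0,"y":0,"z":-0.1,"yaw":0,"hand":-0.2},{"x":0,"y":0,"z":-0.1,"yaw":0,"hand":-0.2},{"x":0,"y":0,"z":-0.1,"yaw":0,"hand":-0.2}]}}

```text
clock: 10.92
position: [0.521, -0.1772, 0.0818]
ee_rot: [-2.414, -2.01, 0.001]
force: [-2.2, -0.3, 7.4]
width: 0.583
gripper_force: 20.0
```

Emit:
{"api": "apply_moves", "payload": {"motion": [{"x":0,"y":0,"z":-0.1,"yaw":0,"hand":-0.2},{"x":0,"y":0,"z":-0.1,"yaw":0,"hand":-0.2},{"x":0,"y":0,"z":-0.1,"yaw":0,"hand":-0.2}]}}

```text
clock: 11.3
position: [0.5211, -0.1772, 0.0809]
ee_rot: [-2.414, -2.01, 0.001]
force: [-1.3, -0.8, 8.5]
width: 0.585
gripper_force: 20.0
```

Emit:
{"api": "apply_moves", "payload": {"motion": [{"x":0,"y":0,"z":0,"yaw":-5,"hand":-0.2},{"x":0,"y":0,"z":0,"yaw":-10,"hand":-0.2},{"x":0,"y":0,"z":0,"yaw":-10,"hand":-0.2}]}}

```text
clock: 11.68
position: [0.5213, -0.1771, 0.081]
ee_rot: [2.581, 1.791, -0.0]
force: [-1.0, -0.1, 8.1]
width: 0.587
gripper_force: 20.0
```

```bash
cat > st.py <<'E'
from h import *
o=observe();R=cv2.Rodrigues(o["ee_rot"])[0];print(o['position'].round(4),o['force'].round(1),o['ft_torque'].round(3),np.degrees(np.arctan2(R[1,1],R[0,1])).round(1),o["joints"].round(2))
E
python3 st.py
```

```text
[ 0.5213 -0.1771  0.081 ] [-1.  -0.1  8.1] [-0.142  0.129 -0.032] -20.5 [ 0.45  0.5  -0.29  1.9   0.2   0.77 -0.32]
```

Emit:
{"api": "apply_moves", "payload": {"motion": [{"x":0,"y":0,"z":0,"yaw":-4,"hand":-0.2},{"x":0,"y":0,"z":0,"yaw":-8,"hand":-0.2},{"x":0,"y":0,"z":0,"yaw":-8,"hand":-0.2}]}}

```text
clock: 12.05
position: [0.5215, -0.1771, 0.081]
ee_rot: [2.699, 1.607, -0.0]
force: [0.2, -0.4, 7.3]
width: 0.583
gripper_force: 20.0
```

```bash
python3 st.py
```

```text
[ 0.5215 -0.1771  0.081 ] [ 0.2 -0.4  7.3] [-0.145  0.05  -0.062] -28.5 [ 0.42  0.5  -0.26  1.9   0.18  0.77 -0.43]
```

Emit:
{"api": "apply_moves", "payload": {"motion": [{"x":0,"y":0,"z":0,"yaw":-5,"hand":-0.2},{"x":0,"y":0,"z":0,"yaw":-10,"hand":-0.2},{"x":0,"y":0,"z":0,"yaw":-15,"hand":-0.2},{"x":0,"y":0,"z":0,"yaw":-20,"hand":-0.2},{"x":0,"y":0,"z":0,"yaw":-25,"hand":-0.2},{"x":0,"y":0,"z":0,"yaw":-30,"hand":-0.2},{"x":0,"y":0,"z":0,"yaw":-30,"hand":-0.2}]}}

```text
clock: 12.92
position: [0.5216, -0.1771, 0.0811]
ee_rot: [3.023, 0.853, 0.0]
force: [-0.1, -1.3, 7.2]
width: 0.589
gripper_force: 20.0
```

```bash
python3 st.py
```

```text
[ 0.5216 -0.1771  0.0811] [-0.1 -1.3  7.2] [-0.156  0.089 -0.081] -58.5 [ 0.32  0.49 -0.12  1.91  0.08  0.75 -0.87]
```

Emit:
{"api": "apply_moves", "payload": {"motion": [{"x":0,"y":0,"z":0,"yaw":-5,"hand":-0.2},{"x":0,"y":0,"z":0,"yaw":-10,"hand":-0.2},{"x":0,"y":0,"z":0,"yaw":-15,"hand":-0.2},{"x":0,"y":0,"z":0,"yaw":-20,"hand":-0.2},{"x":0,"y":0,"z":0,"yaw":-25,"hand":-0.2},{"x":0,"y":0,"z":0,"yaw":-30,"hand":-0.2},{"x":0,"y":0,"z":0,"yaw":-35,"hand":-0.2},{"x":0,"y":0,"z":0,"yaw":-39,"hand":-0.2},{"x":0,"y":0,"z":0,"yaw":-42,"hand":-0.2},{"x":0,"y":0,"z":0,"yaw":-42,"hand":-0.2}]}}

```text
clock: 14.18
position: [0.5216, -0.1771, 0.081]
ee_rot: [3.128, -0.287, 0.0]
force: [-0.0, -0.1, 7.9]
width: 0.583
gripper_force: 20.0
```

```bash
python3 st.py
```

```text
[ 0.5216 -0.1771  0.081 ] [-0.  -0.1  7.9] [-0.151  0.114 -0.025] -100.5 [ 0.17  0.48  0.08  1.92 -0.05  0.74 -1.47]
```

Emit:
{"api": "apply_moves", "payload": {"motion": [{"x":0,"y":0,"z":0.1,"yaw":0,"hand":-0.2},{"x":0,"y":0,"z":0.2,"yaw":0,"hand":-0.2},{"x":0,"y":0,"z":0.3,"yaw":0,"hand":-0.2},{"x":0,"y":0,"z":0.3,"yaw":0,"hand":-0.2}]}}

```text
clock: 14.68
position: [0.5215, -0.1772, 0.084]
ee_rot: [3.129, -0.286, 0.001]
force: [-0.6, -0.7, 6.3]
width: 0.582
gripper_force: 20.0
```

Emit:
{"api": "apply_moves", "payload": {"motion": [{"x":0,"y":0,"z":0.1,"yaw":0,"hand":-0.2},{"x":0,"y":0,"z":0.2,"yaw":0,"hand":-0.2},{"x":0,"y":0,"z":0.2,"yaw":0,"hand":-0.2}]}}

```text
clock: 15.05
position: [0.5215, -0.1771, 0.0859]
ee_rot: [3.129, -0.286, 0.0]
force: [0.7, -0.5, 4.7]
width: 0.584
gripper_force: 20.0
```

```bash
python3 st.py
```

```text
[ 0.5215 -0.1771  0.0859] [ 0.7 -0.5  4.7] [-0.188 -0.031 -0.017] -100.4 [ 0.17  0.47  0.08  1.92 -0.05  0.75 -1.47]
```

Emit:
{"api": "apply_moves", "payload": {"motion": [{"x":0,"y":0,"z":0.1,"yaw":0,"hand":-0.2},{"x":0,"y":0,"z":0.1,"yaw":0,"hand":-0.2},{"x":0,"y":0,"z":0.1,"yaw":0,"hand":-0.2}]}}

```text
clock: 15.42
position: [0.5215, -0.1771, 0.0868]
ee_rot: [3.129, -0.286, 0.0]
force: [0.6, 0.2, 4.8]
width: 0.585
gripper_force: 20.0
```

Emit:
{"api": "apply_moves", "payload": {"motion": [{"x":0,"y":0,"z":0.1,"yaw":0,"hand":-0.2},{"x":0,"y":0,"z":0.1,"yaw":0,"hand":-0.2},{"x":0,"y":0,"z":0.1,"yaw":0,"hand":-0.2}]}}

```text
clock: 15.8
position: [0.5215, -0.1771, 0.0877]
ee_rot: [3.129, -0.285, -0.0]
force: [2.1, -1.4, 2.2]
width: 0.583
gripper_force: 20.0
```

Emit:
{"api": "apply_moves", "payload": {"motion": [{"x":0,"y":0,"z":0.05,"yaw":0,"hand":-0.2},{"x":0,"y":0,"z":0.05,"yaw":0,"hand":0.4},{"x":0,"y":0,"z":0.05,"yaw":0,"hand":0.8},{"x":0,"y":0,"z":0.05,"yaw":0,"hand":1},{"x":0,"y":0,"z":0.05,"yaw":0,"hand":1},{"x":0,"y":0,"z":0.05,"yaw":0,"hand":1}]}}

```text
clock: 16.55
position: [0.5214, -0.177, 0.0882]
ee_rot: [3.129, -0.285, -0.0]
force: [0.1, -0.5, 1.0]
width: 0.996
gripper_force: 0.0
```

Emit:
{"api": "apply_moves", "payload": {"motion": [{"x":0,"y":0,"z":4,"yaw":0,"hand":1},{"x":0,"y":0,"z":9,"yaw":0,"hand":1},{"x":-4,"y":0,"z":14,"yaw":0,"hand":1},{"x":-8,"y":4,"z":14,"yaw":0,"hand":1},{"x":-8,"y":8,"z":14,"yaw":0,"hand":1},{"x":-8,"y":8,"z":14,"yaw":0,"hand":1}]}}

```text
clock: 17.3
position: [0.4413, -0.0942, 0.2287]
ee_rot: [-3.128, 0.278, -0.001]
force: [0.9, 0.5, 1.1]
width: 1.002
gripper_force: 0.0
```

Run:
```python
from h import *
print(observe()["width"],observe()["clock"])
b=get_image("scene")[120:240,310:430];w=get_image("wrist")
cv2.imwrite("pics/e.png",np.hstack([cv2.resize(b,(400,400),interpolation=2),cv2.resize(w,(400,400),interpolation=2)]))
```

```text
1.0020023887759077 17.3
```

View pics/e.png

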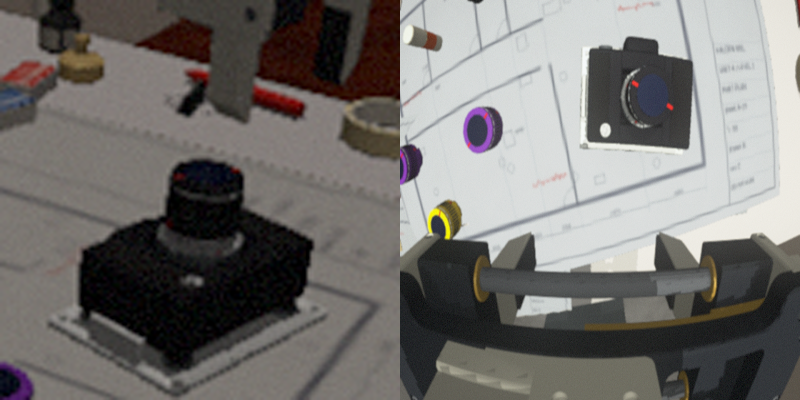

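The lens stands upright and low in the mount, at scene-crop (205,185). Its stripes run along the camera's long axis. At release its underside was at z = 59.4 mm with almost no load, about 14.6 mm below the mount face, so it is in the pockets.

```bash
python3 -c "
from cell import *
print(sign_off())"
```

```text
the job is handed in; nothing more can be done
None
```

The lens is fitted and let go, its lugs apparently up in the locking pockets (underside about 14.6 mm below the mount's top), and I handed the job in after about 17 s; sign-off returned no verdict.

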